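Skewer the glazed dough rings and hang them over the pot to drip

TASK

The dark glazed dough rings are still dripping: run the skewer through all three of them where they stand in their rack, lift them out together on it, and lay the loaded skewer gently across the rim of the open pot so that the rings hang inside its mouth, then let go. Do not touch the rings with the gripper, do not drop any, and leave the pale rings, the mug, the bowls, the chilli jar and the lidded pot where they are; do not push the open pot about.

Things in the scene. Friction and masses are not known exactly. Their poses are not given: they have to be found in the camera images.
- skewer: skewer, 0.12 kg: square wooden handle 22 x 22 mm with dark end cap, then a round steel rod 6 mm thick, 220 mm long. Origin on the rod's axis where handle (brass collar) ends and rod begins, 6 mm ahead of the balance point; x runs along the rod to the tip, handle back to x = -108 mm. Starts lying on the table, axis 11 mm up, between tray and open pot, tip away from the robot
- skewer_tip (a point): the far end of the skewer's rod, 220 mm from the skewer's origin
- tray: shallow aluminium tray 200 x 150 mm with a 14 mm high wall, fixed to the table; stands to the left or to the right; origin at the centre of its underside. It carries the two wire racks side by side, their rows 90 mm apart, parallel to the tray's y axis
- glazed_rack: fixed wire rack holding the three dark rings, in either place on the tray; origin under the row's middle, 3 mm above the table. Row along its y axis, rings at y = -34, 0, 34 mm. Upright 4 mm wire prongs at x = +-27, y = +-17 and +-51 mm, tops 81 mm above the table; the space between the two rows of prongs is open at the top and at both ends
- plain_rack: the same rack with the three pale plain rings
- glazed1: dark brown glazed ring of crisp fried dough, a round torus: 73 mm outside, hole 25 to 27 mm, 23 mm thick, about 45 g; origin at the hole's centre, y axis = the hole's axis. Stands on edge in its rack, an end of the row, hole centre about 48 mm above the table, with 3.5 mm of play each way along the row, leaning up to 0.15 rad
- glazed2: dark brown glazed ring, as glazed1, middle of the row
- glazed3: dark brown glazed ring, as glazed1, at the other end of the row
- plain1: pale golden plain ring of the same size, in the other rack; to be left alone
- plain2: pale golden plain ring, as plain1
- plain3: pale golden plain ring, as plain1
- drain_pot: open, empty round steel pot, 180 mm across, 100 mm high, wall 4 mm, 1.2 kg, standing loose on the other side from the tray; origin at the centre of its underside. Two wire ears 55 mm wide stick out 26 mm at 68 mm up, at 40 and 220 degrees from its x axis; its rim is level and free all round
- pot_rim (a point): centre of the open pot's mouth, at the height of its rim (100 mm)
- curry_pot: lidded steel pot, 170 mm across (lid 182 mm), 115 mm high to the lid, lid handle to 154 mm, blue ladle handle slanting up to about 225 mm at its -x, +y side; stands on the robot's side of the open pot; origin at the centre of its underside; to be left alone
- bowls: stack of white bowls, 120 mm across, 68 mm high, on the robot's side of the tray; origin at the centre of the underside; to be left alone
- chilli_jar: glass jar of red chilli sauce, 56 mm across, 95 mm high, standing behind the end of the skewer's handle, on the robot's side; origin at the centre of its underside; to be left alone
- mug: blue mug, 74 mm across, 80 mm high, with a handle 37 mm out at its +y side, just beyond the open pot; origin at the centre of its underside; to be left alone

How it is judged:
By the outcome, as a careful person would: the job done as asked, in the order asked, and still so for the second after the job is handed in, with the robot touching nothing.
It also fails if it takes over 64 s, if anything falls off the work surface, if the arm or the gripper's body presses on something with over 40 N, if the wrist force passes 120 N, or if a joint passes its speed limit or range.

ROBOT

A 6-joint arm with a two-finger parallel gripper is mounted at the origin on the work surface. World frame = base frame: x ahead of the robot, y to its left, z up, the work surface at z = 0. Lengths are in mm, angles in rad, forces in N, time in s.
With the tool pointing down it reaches from about 275 to 750 mm from the base axis. Payload 10.2 kg.
Tool frame: the origin (TCP) lies between the finger pads; the fingertips stand 22 mm ahead of it and the grasp point (between the pads) lies 3 mm ahead of it (robot.tips_ahead is the distance from the TCP to the fingertips, in mm); z points along the fingers, y is the line along which they close (so a half turn about z gives the same grasp; the last joint's range is limited). The gripper opens to 88 mm and grips with 3 to 60 N. Pads are 18 mm wide; open, the fingers measure 123 mm over their backs; the gripper's body (75 mm by 187 mm) begins 45 mm behind the grasp point.
Start: joints at [-1.4, 0.313, 1.498, -0, 1.331, -0.223], TCP at [201.431, -484.827, 260.72] pointing down, gripper open.
Joint ranges: [-2.94, 2.94], [-0.97, 2.17], [0.19, 2.56], [-1.23, 4.37], [0.02, 3.11], [-2.88, 2.88]. Speed limits (rad/s): [2.39, 2.39, 3.01, 3.14, 3.14, 3.14].

INTERFACE

Orientations are given as [roll, pitch, yaw] about the fixed x, y, z axes, in that order (R = Rz(yaw) Ry(pitch) Rx(roll)).
In Python, from workcell import sensors, eyes, workorder, robot gives the robot as it stands.
- The arm moves only by the shell command python3 -m pendant 'ROWS'. ROWS is a JSON object of lists of equal length, an entry for each row: "dp": the shift along the world's x, y, z in cm, a list of three; "spin": the turn about the world's z in degrees; "grip": the finger opening in cm, from 0 to 8.81. A call has exactly 8 rows; each row shifts and turns the commanded pose from where the row before left it; what a row does not reach is not made up. A row lasts 1/8 s, in which the tool goes at most 62.5 mm and 10.7 degrees, less where a joint would pass 70% of its speed; a pose out of reach is approached as far as the arm can. A call with a gripper value outside its range is refused whole. The fingers move at their own pace and stop on an object; the grip force is fixed at half the most. Time passes only in rows, so rows that do not move let the fingers close, or fill a call up. It gives the time, the measured TCP pose, the force, the opening and the grip force at its end, in the units of the state.
- sensors.observe(): the state, without advancing time (a new reading comes with each control period).
- eyes.get_image(name): name is "scene" or "top" or "wrist"; returns a dict with "img" (400x640x3 uint8, blue, green, red), "vfov" (degrees; the focal length in pixels is half the picture's height over the tangent of half this angle, whatever the lens; pixels are square), "cx", "cy" (the principal point, pixels), "dist_coeffs" ([k1, k2, p1, p2, k3] as OpenCV has them; the pictures are not rectified), "R" (3x3) and "t" (3): a world point X has camera coordinates R X + t; the wrist camera has in their place "tool_from_camera" (4x4, takes a point from camera to tool coordinates, whose origin is the TCP and whose axes are the flange's). Camera axes: x right, y down, z forward; pixel columns grow to the right and rows downward; lengths in mm; the calibration is good to about 2 mm. A picture is of the moment at which its call begins: read the wrist's pose just before it. There is no depth.
- workorder.sign_off(): hands the job in; it is judged then, once.
The state is a dict: "t": time; "q": joint angles; "joint_velocities": joint speeds; "tau": joint torques, N m; "ee_pos": TCP position; "tool_rot": TCP orientation; "ft_force": force on the tool from outside, world axes, zero at the start; "ft_torque": the same for the moment, N m; "width": finger opening in mm; "finger_force": force on a finger pad.
Only numpy, scipy, OpenCV 4.12 (cv2) and the standard library are available. Lean on these libraries where they do the work, as an engineer would, in place of code of your own. Each camera call takes 0.05 s, during which the arm holds its last target. There are 200 camera calls.

## Working session

There is one attempt and no reset: what is moved stays moved. The work goes in short steps, Python scripts to look and compute and a shell command to move; the robot and the scene stay as the last step left them, time stands still between calls to the robot, and variables do not carry over. Pictures are saved under pics/ and viewed, at most 10 in all, crops included, and the job is handed in when it is done.

```bash
ls; mkdir -p pics
cat > h.py <<'E'
import numpy as np, cv2
from workcell import sensors, eyes, workorder, robot
from scipy.spatial.transform import Rotation as Ro
def snap(name,fn=None):
    s=sensors.observe(); d=eyes.get_image(name)
    f=200/np.tan(np.radians(d["vfov"])/2)
    d["K"]=np.array([[f,0,d["cx"]],[0,f,d["cy"]],[0,0,1.]]); d["D"]=np.array(d["dist_coeffs"],float)
    if "tool_from_camera" in d:
        T=np.array(d["tool_from_camera"]); Rt=Ro.from_euler("xyz",s["tool_rot"]).as_matrix()
        Rc=Rt@T[:3,:3]; c=Rt@T[:3,3]+np.array(s["ee_pos"])
        d["R"]=Rc.T; d["t"]=-Rc.T@c
    d["R"]=np.array(d["R"]); d["t"]=np.array(d["t"])
    if fn: cv2.imwrite("pics/"+fn,d["img"])
    return d
def ray(d,px):
    p=cv2.undistortPoints(np.array(px,float).reshape(-1,1,2),d["K"],d["D"]).reshape(-1,2)
    v=np.c_[p,np.ones(len(p))]@d["R"]; c=-d["R"].T@d["t"]
    return c,v
def onz(d,px,z):
    c,v=ray(d,px); return c+v*((z-c[2])/v[:,2])[:,None]
def proj(d,X):
    return cv2.projectPoints(np.array(X,float).reshape(-1,1,3),cv2.Rodrigues(d["R"])[0],d["t"],d["K"],d["D"])[0].reshape(-1,2)
E
python3 - <<'E'
from h import *
a=snap("top","top.png");b=snap("scene","scene.png")
for d in(a,b): print(-d["R"].T@d["t"],d["K"][0,0],d["D"])
print(sensors.observe())
E
```

```text
pics
[ 299.70203627  -11.43728447 1333.99906718] 485.11628636118905 [-0.09260796  0.          0.          0.          0.        ]
[1061.51476771 -116.92969535  854.72104316] 400.767175660088 [-0.03533284  0.          0.          0.          0.        ]
{'t': 0.1, 'q': array([-1.40037570e+00,  3.13350907e-01,  1.49831512e+00,  1.17994021e-05,
        1.33102797e+00, -2.23391073e-01]), 'joint_velocities': array([ 0.0014198 , -0.00242085, -0.00095081, -0.00129755, -0.00227709,
        0.00027667]), 'tau': array([ 2.97880091e-03, -4.02813435e+01, -2.52643508e+01,  6.95684832e-02,
        3.42426903e-02, -3.44628893e-05]), 'ee_pos': array([ 201.41110542, -484.62430708,  260.25767985]), 'tool_rot': array([-3.14052121e+00, -2.55163361e-04,  3.93808753e-01]), 'ft_force': array([-0.88800177,  0.36724591,  0.4932848 ]), 'ft_torque': array([-0.02056711,  0.02557382,  0.00952891]), 'finger_force': 0.0, 'width': 88.05435170831144}
```

View pics/top.png

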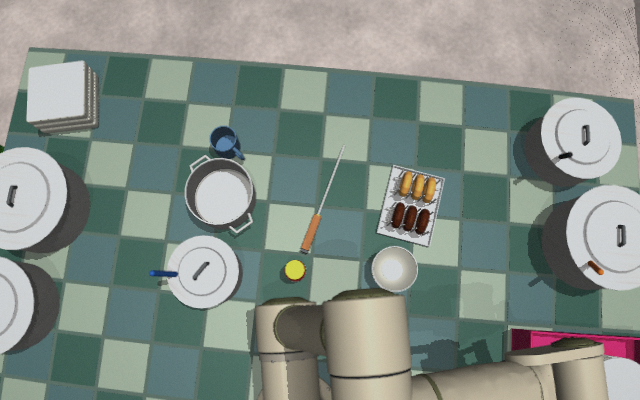

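View pics/scene.png

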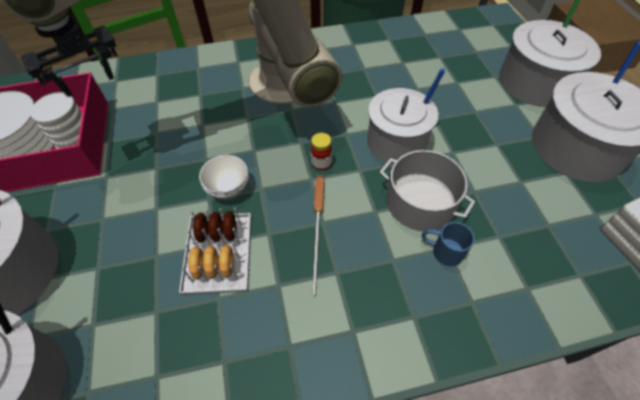

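The top view shows the skewer at (305,250)→(343,147) and the dark rings at about (398..424, 218) in the robot-side rack. The open pot is at (220,195), the jar at (294,270) and the bowls at (394,269). The scene view agrees.

Run:
```python
from h import *
d=snap("top"); im=d["img"]; hsv=cv2.cvtColor(im,cv2.COLOR_BGR2HSV)
def blobs(m,lo,box):
    x0,y0,x1,y1=box; z=np.zeros_like(m); z[y0:y1,x0:x1]=m[y0:y1,x0:x1]
    n,l,s,c=cv2.connectedComponentsWithStats(z); return [(c[i],s[i,4],np.argwhere(l==i)[:,::-1]) for i in range(1,n) if s[i,4]>=lo]
org=cv2.inRange(hsv,(5,120,120),(16,255,255))
for c,a,p in blobs(org,30,(290,200,335,262)):
    r=cv2.minAreaRect(p.astype(np.float32)); print("handle",c,a,r, onz(d,cv2.boxPoints(r),15))
dark=((im.max(2)<75)&(hsv[...,0]<20)|(im.max(2)<75)&(hsv[...,0]>165)).astype(np.uint8)*255
for c,a,p in blobs(dark,20,(380,190,440,245)): print("dark",c,a,onz(d,[c],60))
yel=cv2.inRange(hsv,(12,90,150),(26,255,255))
for c,a,p in blobs(yel,20,(390,160,445,205)): print("pale",c,a,onz(d,[c],65))
w=cv2.inRange(hsv,(0,0,165),(180,40,255))
print("px pts", onz(d,[[343,147]],11), "jar",onz(d,[[294,270]],95),"bowl",onz(d,[[394,269]],68),"curry lid",onz(d,[[203,272]],115),"pot",onz(d,[[220,193]],100))
# crops
t=cv2.resize(im[140:260,290:450],None,fx=5,fy=5,interpolation=cv2.INTER_CUBIC); cv2.imwrite("pics/c1.png",t)
t=cv2.resize(im[120:250,170:260],None,fx=4.5,fy=4.5,interpolation=cv2.INTER_CUBIC); cv2.imwrite("pics/c2.png",t)
```

```text
handle [310.80075188 232.07518797] 266 ((310.77398681640625, 232.1027374267578), (7.373592853546143, 35.69755554199219), 20.556045532226562) [[437.76876477  28.96938856  15.        ]
 [532.97938434   3.41218509  15.        ]
 [527.51514701 -16.20632098  15.        ]
 [432.47261566   9.58502173  15.        ]]
dark [396.83236994 215.74566474] 173 [[ 540.96215039 -219.0592915    60.        ]]
dark [408.5212766  218.60106383] 188 [[ 536.08995519 -250.80522409   60.        ]]
dark [420.48314607 221.84269663] 178 [[ 530.23908417 -283.3508339    60.        ]]
pale [406.82312925 182.32653061] 147 [[ 634.02819059 -240.15330493   65.        ]]
pale [419.2147651  185.38255034] 149 [[ 628.69610158 -274.19100961   65.        ]]
pale [430.71724138 188.51034483] 145 [[ 622.94945223 -305.83928189   65.        ]]
px pts [[734.98350328 -62.41762098  11.        ]] jar [[370.78879389  38.85309072  95.        ]] bowl [[ 398.36440337 -218.68938571   68.        ]] curry lid [[342.88410979 264.64865242 115.        ]] pot [[551.00783932 251.09774138 100.        ]]
```

View pics/c1.png

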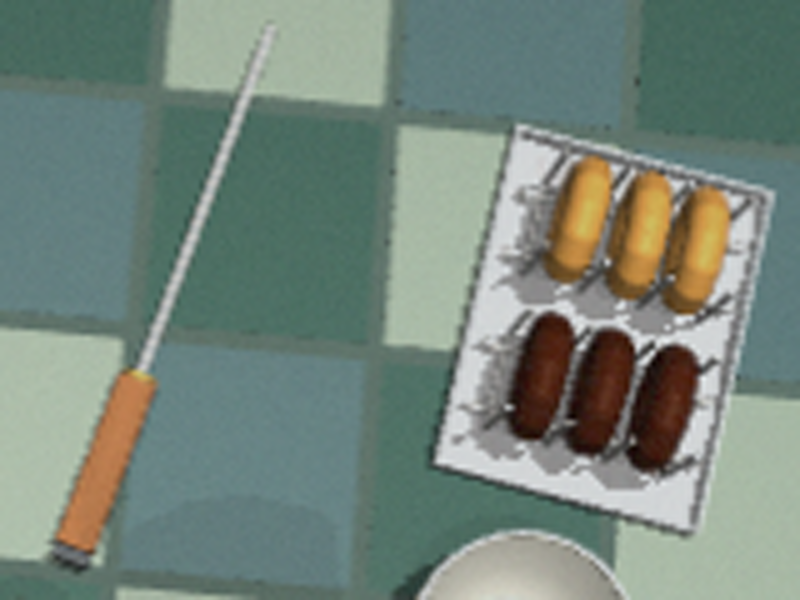

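View pics/c2.png

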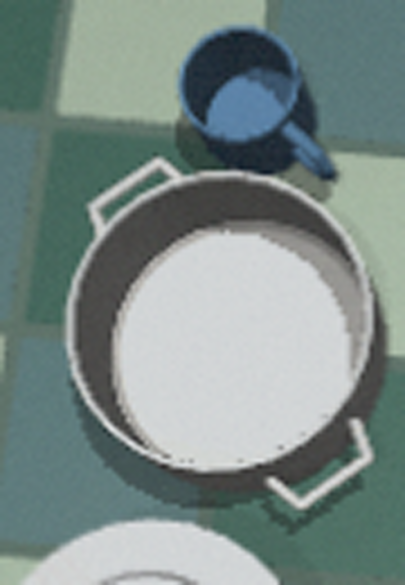

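The crops give the collar at top-image pixel (318.2,214.6), the tip at (344,145.4), the cap at (304.4,251) and the pot mouth centre at (219.1,191.3). The mug is close beyond the pot. The ears are on its upper-left and lower-right.

Run:
```python
from h import *
d=snap("top")
o,t,c=onz(d,[[318.2,214.6],[344,145.4],[304.4,251]],11); print("o,t,cap",o,t,c,np.linalg.norm(t-o),np.linalg.norm(c-o))
u=(t-o)/np.linalg.norm(t-o); print("ang",np.degrees(np.arctan2(u[1],u[0])), np.degrees(np.arctan2(*(o-c)[1::-1])),"grip",o-15*u)
k=onz(d,np.array([[435,463],[693,530],[773,190],[515,125]])/5+[290,140],14); print("tray",k.round(1),k.mean(0),[np.degrees(np.arctan2(*(k[i]-k[j])[1::-1])).round(1) for i,j in((0,1),(3,2),(3,0),(2,1))],np.linalg.norm(k[0]-k[1]),np.linalg.norm(k[3]-k[0]))
r=onz(d,np.array([[543,376],[602,391],[663,408]])/5+[290,140],48); print("rings",r)
print("pot",onz(d,[[219.1,191.3]],100), onz(d,np.array([[67,321],[375,321],[221,172],[221,470]])/4.5+[170,120],100))
```

```text
o,t,cap [533.45204091  -9.38173701  11.        ] [740.0253525  -64.89272679  11.        ] [429.5561658   19.08979817  11.        ] 213.9018537734163 107.72641821688433
ang -15.041355310041737 -15.325055589482595 grip [518.96595947  -5.48899447  11.        ]
tray [[ 497.8 -174.7   14. ]
 [ 473.5 -318.9   14. ]
 [ 670.2 -356.    14. ]
 [ 694.3 -207.6   14. ]] [ 583.92607854 -264.29915924   14.        ] [np.float64(80.5), np.float64(80.8), np.float64(-9.5), np.float64(-10.7)] 146.1554639366093 199.22646758175512
rings [[ 545.16426943 -225.7087274    48.        ]
 [ 539.87564433 -258.08926243   48.        ]
 [ 533.59294633 -291.62219455   48.        ]]
pot [[555.30968767 254.05394768 100.        ]] [[546.94140772 344.11967451 100.        ]
 [563.46528947 164.57996885 100.        ]
 [644.64413674 265.97100583 100.        ]
 [468.36410195 242.60974444 100.        ]]
```

```bash
python3 -m pendant '{"dp":[[2,3,-0.5],[2,3,-0.5],[2,3,-0.5],[2,3,-0.5],[2,3,-0.5],[2,3,-0.5],[2,3,-0.5],[2,3,-0.5]],"spin":[9,9,9,9,9,9,9,9],"grip":[8,8,8,8,8,8,8,8]}'
python3 -m pendant '{"dp":[[2,3,-0.5],[2,3,-0.5],[2,3,-0.5],[2,3,-0.5],[2,3,-0.5],[2,3,-0.5],[1.5,3,-0.5],[1,3,-0.5]],"spin":[9,9,9,9,9,9,9,7],"grip":[8,8,8,8,8,8,8,8]}'
python3 - <<'E'
from h import *
snap("wrist","w1.png"); s=sensors.observe(); print(s["ee_pos"],np.degrees(s["tool_rot"]),s["q"])
E
```

```text
t: 1.2
ee_pos: [361.9, -243.8, 220.6]
tool_rot: [3.142, 0.0, 1.655]
ft_force: [0.7, 0.3, 0.4]
width: 79.7
finger_force: 0.0
t: 2.2
ee_pos: [506.9, -3.7, 180.4]
tool_rot: [-3.142, -0.0, 2.877]
ft_force: [0.3, 0.3, -0.3]
width: 79.9
finger_force: 0.0
[507.00166703  -1.06176728 179.77861291] [ 1.79937051e+02 -6.74029834e-02  1.65190178e+02] [-2.34058263e-01  3.54312371e-01  1.66434229e+00  1.24969133e-03
  1.12408752e+00 -1.54691431e+00]
```

View pics/w1.png

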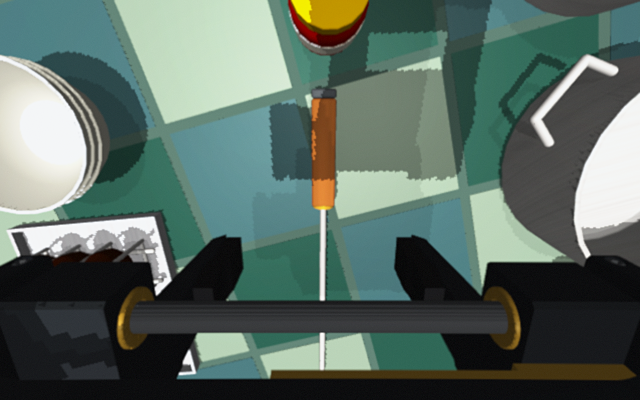

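The wrist view shows the handle cap at (323,92), the collar at (323.5,208) and the rod running to (322,368).

Run:
```python
from h import *
d=snap("wrist"); s=sensors.observe()
hsv=cv2.cvtColor(d["img"],cv2.COLOR_BGR2HSV); m=cv2.inRange(hsv,(5,120,100),(16,255,255)); m[:, :300]=0; m[:,350:]=0; m[:90]=0;m[215:]=0
ys,xs=np.nonzero(m); f=np.polyfit(ys,xs,1); print(f,ys.min(),ys.max())
p=[[np.polyval(f,208),208],[np.polyval(f,100),100],[322.5,370],[323.5,212]]
X=onz(d,p[:2],22);Y=onz(d,p[2:],11); print(X,Y)
print(np.degrees(np.arctan2(*(X[0]-X[1])[1::-1])),np.degrees(np.arctan2(*(Y[0]-Y[1])[1::-1])),np.linalg.norm(X[0]-X[1]))
u=(X[0]-X[1])/np.linalg.norm(X[0]-X[1]); print("grip",X[0]-15*u, X[0]-15*u-s["ee_pos"])
```

```text
[-8.37151725e-03  3.21776609e+02] 99 207
[[529.77266938  -5.61342441  22.        ]
 [434.08642498  20.34256896  22.        ]] [[731.88140614 -55.63123228  11.        ]
 [538.56668861  -4.25754336  11.        ]]
-15.176920788532643 -14.88245555391312 99.14419276835568
grip [515.29583896  -1.6864178   22.        ] [   8.75153995    1.03460876 -158.03730459]
```

```bash
python3 -m pendant '{"dp":[[0.4,0,-2.5],[0.4,0,-3],[0,0,-3],[0,0,-2.5],[0,0,-2],[0,0,-1.4],[0,0,-0.7],[0,0,-0.3]],"spin":[0,0,0,0,0,0,0,0],"grip":[8,8,8,8,8,8,8,8]}'
python3 -m pendant '{"dp":[[0,0,0],[0,0,0],[0,0,0],[0,0,0],[0,0,0],[0,0,0],[0,0,0],[0,0,0]],"spin":[0,0,0,0,0,0,0,0],"grip":[4,2,0,0,0,0,0,0]}'
```

```text
t: 3.3
ee_pos: [514.6, -5.0, 26.8]
tool_rot: [-3.142, 0.0, 2.872]
ft_force: [0.1, -0.3, 0.7]
width: 79.9
finger_force: 0.0
t: 4.3
ee_pos: [514.4, -4.8, 26.7]
tool_rot: [3.142, 0.0, 2.872]
ft_force: [-0.0, 1.5, 0.5]
width: 21.9
finger_force: 30.0
```

```bash
python3 -m pendant '{"dp":[[0,0,0.5],[0,0,1],[0,0,1.7],[0,0,2],[0,0,2],[0,0,2],[0,0,1.6],[0,0,1.2]],"spin":[0,0,0,0,0,0,0,0],"grip":[0,0,0,0,0,0,0,0]}'
python3 -m pendant '{"dp":[[0.5,0.4,0],[0.7,0.5,0],[0.7,0.6,0],[0.7,0.6,0],[0.7,0.6,0],[0.7,0.6,0],[0.7,0.6,0],[0.7,0.6,0]],"spin":[-3,-6,-6,-6,-6,-6,-6,-6],"grip":[0,0,0,0,0,0,0,0]}'
python3 -m pendant '{"dp":[[0.7,0.6,0],[0.7,0.6,0],[0.7,0.6,0],[0.6,0.5,0],[0,0,0],[0,0,0],[0,0,0],[0,0,0]],"spin":[-6,-6,-6,-6,-6,-6,-3,0],"grip":[0,0,0,0,0,0,0,0]}'
python3 - <<'E'
from h import *
snap("wrist","w2.png"); d=snap("top"); snap("scene","s2.png"); s=sensors.observe(); print(s["ee_pos"],np.degrees(s["tool_rot"]),s["q"])
cv2.imwrite("pics/t2.png",cv2.resize(d["img"][140:280,260:450],None,fx=4,fy=4,interpolation=cv2.INTER_CUBIC))
E
```

```text
t: 5.3
ee_pos: [514.5, -4.9, 148.0]
tool_rot: [3.142, 0.001, 2.872]
ft_force: [0.3, -0.1, -0.7]
width: 21.5
finger_force: 30.0
t: 6.3
ee_pos: [568.5, 40.4, 146.8]
tool_rot: [-3.141, -0.0, 2.083]
ft_force: [0.2, 0.5, -1.9]
width: 21.6
finger_force: 30.0
t: 7.3
ee_pos: [595.3, 63.2, 146.7]
tool_rot: [-3.141, 0.0, 1.407]
ft_force: [-0.0, -0.8, -1.3]
width: 21.6
finger_force: 30.0
[595.38513535  63.15576335 146.74503727] [-1.79989166e+02 -2.59919608e-04  8.06150931e+01] [-8.98155513e-02  5.77443742e-01  1.40967634e+00  2.02264951e-05
  1.15466081e+00  7.39737953e-02]
```

View pics/t2.png

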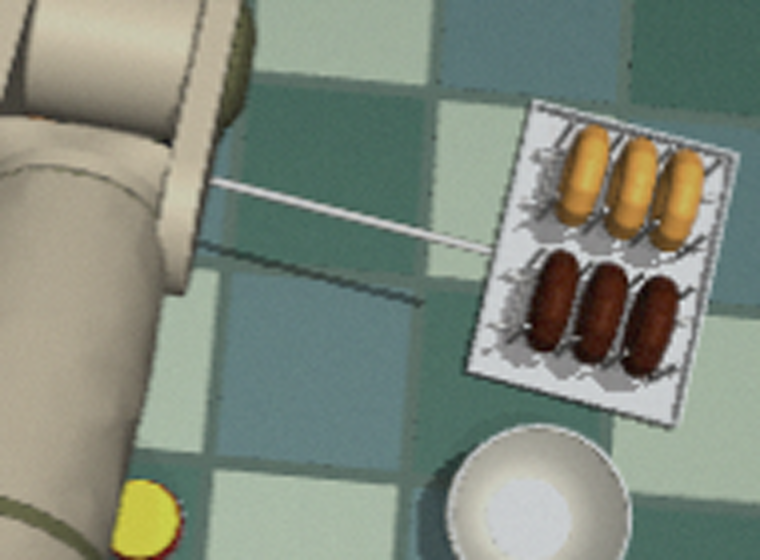

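View pics/s2.png

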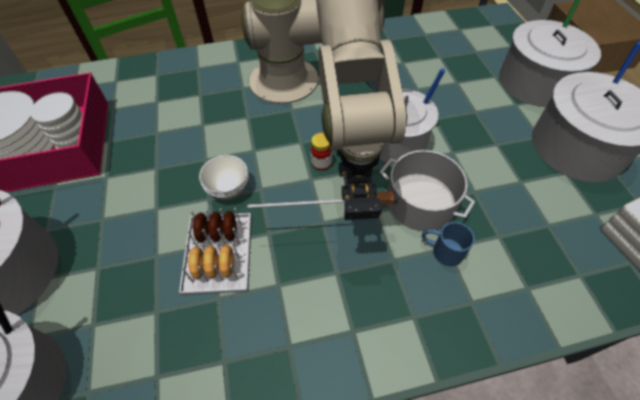

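In the top view the rod runs from (313.8,185.3) to its tip at (382.5,202.3). In the scene view the tip is at (249,206) and the rod meets the gripper at about (343,202).

```bash
cat >> h.py <<'E'
def tri(a,pa,b,pb):
    c1,v1=ray(a,[pa]);c2,v2=ray(b,[pb]);v1=v1[0];v2=v2[0]
    k=np.linalg.lstsq(np.c_[v1,-v2],c2-c1,rcond=None)[0]; A=c1+k[0]*v1;B=c2+k[1]*v2
    return (A+B)/2,np.linalg.norm(A-B)
E
python3 - <<'E'
from h import *
a=snap("top");b=snap("scene")
print("tip",tri(a,[382.5,202.25],b,[249,206]))
e=onz(a,[[382.5,202.25],[313.75,185.25]],131);print(e,np.degrees(np.arctan2(*(e[0]-e[1])[1::-1])))
# expected tip & grip from TCP
yaw=sensors.observe()["tool_rot"][2]; u=-np.array([np.cos(yaw),np.sin(yaw)]);g=sensors.observe()["ee_pos"]
print("exp tip",g[:2]+235*u, proj(b,[*(g[:2]+235*u),131]),proj(a,[*(g[:2]+235*u),131]))
# rings in scene: dark blobs, triangulated with top
def rings(d,box):
    im=d["img"];h=cv2.cvtColor(im,cv2.COLOR_BGR2HSV);m=((im.max(2)<80)&((h[...,0]<15)|(h[...,0]>165))&(h[...,1]>100)).astype(np.uint8);x0,y0,x1,y1=box;z=m*0;z[y0:y1,x0:x1]=m[y0:y1,x0:x1]
    n,l,s,c=cv2.connectedComponentsWithStats(z);return [((s[i,0]+s[i,2]/2-.5,s[i,1]+s[i,3]/2-.5),s[i,4]) for i in range(1,n) if s[i,4]>20]
print(rings(a,(380,190,440,245)),rings(b,(185,200,245,250)))
E
```

```text
tip (array([ 559.07857218, -167.0935446 ,  130.46526515]), np.float64(4.171427960093522))
[[ 558.86778288 -169.12152949  131.        ]
 [ 586.82646783    8.50608397  131.        ]] -98.94499871423461
exp tip [ 557.00296581 -168.67482262] [[247.14718017 205.29791809]] [[382.27899894 202.95206434]]
[((np.float64(398.0), np.float64(215.0)), np.int32(187)), ((np.float64(410.0), np.float64(218.0)), np.int32(188)), ((np.float64(422.5), np.float64(221.5)), np.int32(195))] [((np.float64(214.0), np.float64(226.0)), np.int32(792))]
```

```bash
python3 -m pendant '{"dp":[[-0.14,0,-0.6],[0,0,-1.2],[0,0,-1.5],[0,0,-1.5],[0,0,-1.5],[0,0,-1.2],[0,0,-0.6],[0,0,-0.2]],"spin":[-0.7,0,0,0,0,0,0,0],"grip":[0,0,0,0,0,0,0,0]}'
python3 - <<'E'
from h import *
a=snap("top");b=snap("scene"); s=sensors.observe(); print(s["ee_pos"],np.degrees(s["tool_rot"]))
A=cv2.resize(a["img"][185:240,300:440],None,fx=5.7,fy=5.7,interpolation=cv2.INTER_CUBIC)
B=cv2.resize(b["img"][195:260,180:340],None,fx=4.98,fy=4.98,interpolation=cv2.INTER_CUBIC)[:280,:798]
cv2.imwrite("pics/m3.png",np.vstack([A[:313,:798],B]))
E
```

```text
t: 8.55
ee_pos: [594.1, 63.2, 63.5]
tool_rot: [-3.142, -0.0, 1.394]
ft_force: [-0.4, 0.2, -1.3]
width: 21.5
finger_force: 30.0
[594.17057057  63.18490816  63.89892449] [ 1.79975564e+02 -1.59039979e-03  7.98660288e+01]Traceback (most recent call last):
  File "<stdin>", line 5, in <module>
    return _nx.concatenate(arrs, 0, dtype=dtype, casting=casting)
           ~~~~~~~~~~~~~~~^^^^^^^^^^^^^^^^^^^^^^^^^^^^^^^^^^^^^^^
ValueError: all the input array dimensions except for the concatenation axis must match exactly, but along dimension 1, the array at index 0 has size 798 and the array at index 1 has size 797
```

Run:
```python
from h import *
a=snap("top");b=snap("scene")
A=cv2.resize(a["img"][185:240,300:440],(798,313),interpolation=cv2.INTER_CUBIC)
B=cv2.resize(b["img"][195:251,180:340],(798,280),interpolation=cv2.INTER_CUBIC)
cv2.imwrite("pics/m3.png",np.vstack([A,B]))
```

```text
(no output)
```

View pics/m3.png

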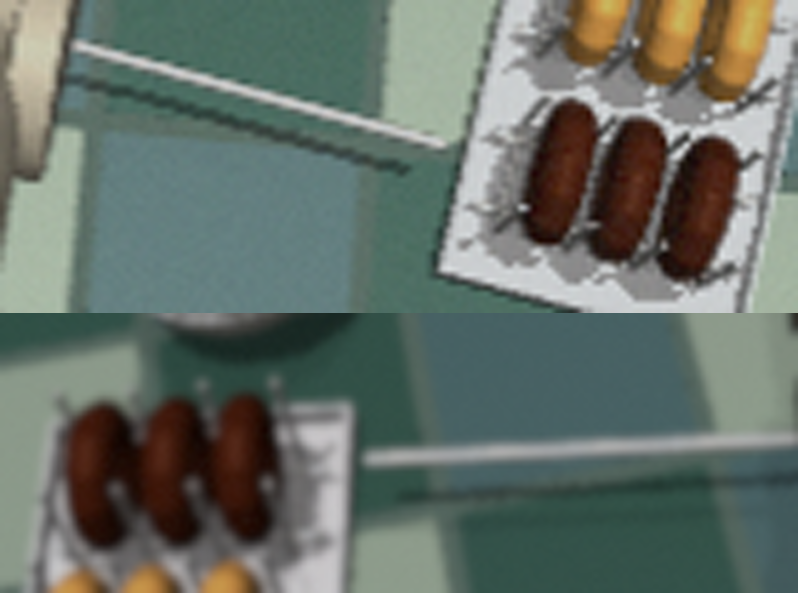

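The top strip shows the rod line passing about 6.5 crop px (3 mm) to the robot's side of the ring centres. In the scene strip it is level with them (465/469/473 against 467/469/473). I'll shift it +2.5 mm in x and +2 mm in z, then start the insertion.

```bash
python3 -m pendant '{"dp":[[0.25,0,0.2],[0,0,0],[-0.175,-0.985,0],[-0.175,-0.985,0],[-0.175,-0.985,0],[-0.175,-0.985,0],[-0.175,-0.985,0],[-0.175,-0.985,0]],"spin":[0,0,0,0,0,0,0,0],"grip":[0,0,0,0,0,0,0,0]}'
python3 -m pendant '{"dp":[[-0.175,-0.985,0],[-0.175,-0.985,0],[-0.175,-0.985,0],[0,0,0],[0,0,0],[0,0,0],[0,0,0],[0,0,0]],"spin":[0,0,0,0,0,0,0,0],"grip":[0,0,0,0,0,0,0,0]}'
python3 - <<'E'
from h import *
a=snap("top");b=snap("scene");print(sensors.observe()["ee_pos"])
A=cv2.resize(a["img"][185:240,340:440],(798,439),interpolation=cv2.INTER_CUBIC)[:300]
B=cv2.resize(b["img"][200:245,180:300],(798,300),interpolation=cv2.INTER_CUBIC)
cv2.imwrite("pics/m4.png",np.vstack([A,B]))
E
```

```text
t: 9.75
ee_pos: [585.9, 3.4, 65.7]
tool_rot: [-3.142, -0.0, 1.394]
ft_force: [-0.8, 0.0, -1.1]
width: 21.9
finger_force: 30.0
t: 10.75
ee_pos: [580.8, -25.4, 65.7]
tool_rot: [3.142, -0.0, 1.394]
ft_force: [-0.1, -0.5, -0.5]
width: 21.6
finger_force: 30.0
[580.785702   -25.39409263  65.72837586]
```

View pics/m4.png

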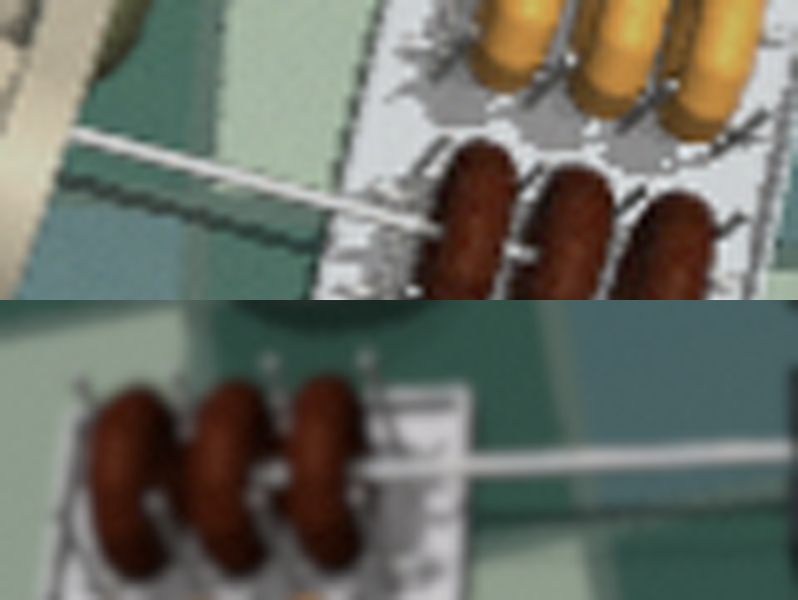

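The tip is through the first ring, visible beyond it at (515,250) in the top strip and (265,468) in the scene strip. There is no contact force, so I'll carry on.

```bash
python3 -m pendant '{"dp":[[-0.175,-0.985,0],[-0.175,-0.985,0],[-0.175,-0.985,0],[-0.175,-0.985,0],[-0.175,-0.985,0],[-0.175,-0.985,0],[-0.175,-0.985,0],[-0.175,-0.985,0]],"spin":[0,0,0,0,0,0,0,0],"grip":[0,0,0,0,0,0,0,0]}'
python3 -m pendant '{"dp":[[-0.175,-0.985,0],[-0.175,-0.985,0],[-0.175,-0.985,0],[0,0,0],[0,0,0],[0,0,0],[0,0,0],[0,0,0]],"spin":[0,0,0,0,0,0,0,0],"grip":[0,0,0,0,0,0,0,0]}'
python3 - <<'E'
from h import *
a=snap("top");b=snap("scene");print(sensors.observe()["ee_pos"])
A=cv2.resize(a["img"][185:245,360:460],(798,479),interpolation=cv2.INTER_CUBIC)[130:430]
B=cv2.resize(b["img"][200:245,160:280],(798,300),interpolation=cv2.INTER_CUBIC)
cv2.imwrite("pics/m5.png",np.vstack([A,B]))
E
```

```text
t: 11.85
ee_pos: [566.7, -104.9, 65.7]
tool_rot: [-3.142, -0.0, 1.394]
ft_force: [-0.3, 0.2, -0.7]
width: 21.9
finger_force: 30.0
t: 12.85
ee_pos: [561.6, -133.7, 65.7]
tool_rot: [3.142, -0.0, 1.394]
ft_force: [-0.1, 0.1, -0.5]
width: 21.8
finger_force: 30.0
[ 561.55684728 -133.75103132   65.72743381]
```

View pics/m5.png

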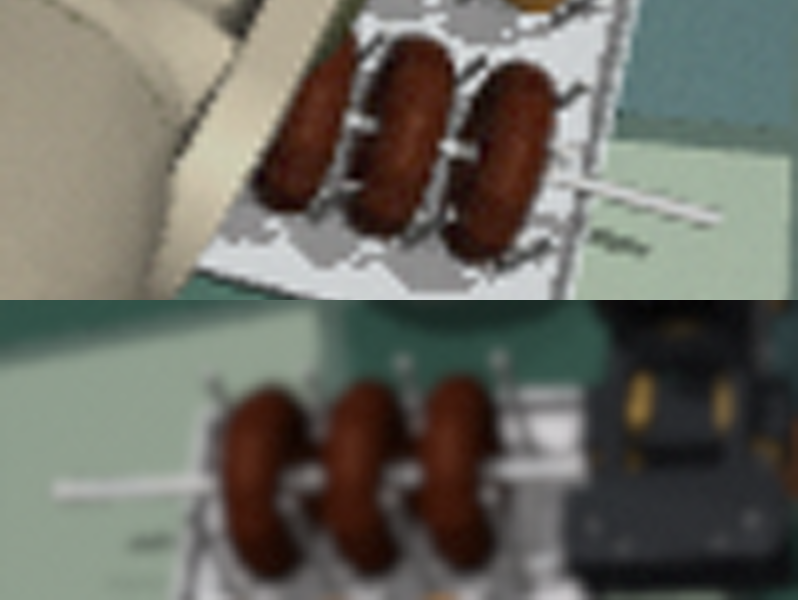

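The rod is through all three rings, with its tip at (715,217) top and (55,490) scene. Now a gentle lift, checking by numbers from here since the picture allowance is used.

```bash
python3 -m pendant '{"dp":[[0,0,0.3],[0,0,0.4],[0,0,0.5],[0,0,0.6],[0,0,0.8],[0,0,0.8],[0,0,0.8],[0,0,0.8]],"spin":[0,0,0,0,0,0,0,0],"grip":[0,0,0,0,0,0,0,0]}'
python3 -m pendant '{"dp":[[0,0,1],[0,0,1.2],[0,0,1.4],[0,0,1.5],[0,0,1.5],[0,0,1.2],[0,0,0.8],[0,0,0.4]],"spin":[0,0,0,0,0,0,0,0],"grip":[0,0,0,0,0,0,0,0]}'
python3 - <<'E'
from h import *
import sys
a=snap("top");b=snap("scene");s=sensors.observe();print(s["ee_pos"],s["width"])
def rings(d,box):
    im=d["img"];h=cv2.cvtColor(im,cv2.COLOR_BGR2HSV);m=((im.max(2)<110)&((h[...,0]<15)|(h[...,0]>170))&(h[...,1]>110)).astype(np.uint8);x0,y0,x1,y1=box;z=m*0;z[y0:y1,x0:x1]=m[y0:y1,x0:x1]
    z=cv2.morphologyEx(z,cv2.MORPH_OPEN,np.ones((2,2)))
    n,l,st,c=cv2.connectedComponentsWithStats(z);return [(c[i].round(1),st[i]) for i in range(1,n) if st[i,4]>15]
print("top",rings(a,(340,150,470,250)));print("scene",rings(b,(130,120,280,260)))
yaw=s["tool_rot"][2];u=-np.array([np.cos(yaw),np.sin(yaw)]);g=s["ee_pos"]
for x in(215,235):
  for z in (g[2]-15.7,g[2]-35): P=[*(g[:2]+x*u),z];print(x,z,proj(a,P),proj(b,P))
im=b["img"]; print(*[[int(v) for v in im[r,150:200,2]] for r in range(0)])
# bright rod columns in scene
p=proj(b,[*(g[:2]+225*u),g[2]-15.7])[0].astype(int);W=im[p[1]-14:p[1]+20,p[0]-14:p[0]+14].min(2)
print(p);print("\n".join(" ".join("%3d"%v for v in r) for r in W))
E
```

```text
t: 13.95
ee_pos: [561.5, -133.8, 116.3]
tool_rot: [3.141, 0.0, 1.394]
ft_force: [-0.1, -0.5, -2.1]
width: 21.5
finger_force: 30.0
t: 14.95
ee_pos: [561.5, -133.8, 206.1]
tool_rot: [3.142, 0.0, 1.394]
ft_force: [0.8, -0.2, -2.3]
width: 21.3
finger_force: 30.0
[ 561.55237738 -133.82586446  205.8767159 ] 22.078532984866253
top [(array([409.1, 209.3]), array([402, 197,  14,  24, 161], dtype=int32)), (array([421.7, 208.8]), array([415, 196,  15,  27, 259], dtype=int32)), (array([435.6, 212.9]), array([428, 200,  15,  27, 260], dtype=int32))]
scene [(array([200.2, 195.5]), array([ 177,  179,   49,   33, 1150], dtype=int32)), (array([276.2, 188.7]), array([272, 183,   9,  12, 103], dtype=int32))]
215 190.1767158971075 [[457.67074049 218.20183932]] [[155.23971433 192.88705619]]
215 170.8767158971075 [[455.35808937 219.51348394]] [[158.42229213 198.20662569]]
235 190.1767158971075 [[465.6498795  220.35977848]] [[145.56850052 193.3503753 ]]
235 170.8767158971075 [[463.213669   221.63752913]] [[148.92988966 198.65975735]]

[150 193]
142 142 141 142 141 142 143 143 142 142 142 142 142 143 142 14
[... 3045 characters left out ...]
  82  71  63  61  62  67  71
143 143 143 143 143 142 142 142 142 143 143 141 141 140 140 138 134 124 109  94  88  83  78  74  74  76  80  83
142 142 142 143 142 142 140 140 139 138 137 135 132 130 128 123 117 108 100  91  87  86  86  87  89  89  93  96
141 140 139 139 137 137 133 129 127 125 122 118 114 110 106 103  97  94  90  88  87  90  96 102 105 108 113 116
135 131 128 127 124 120 114 110 107 104 101  98  95  94  90  88  87  85  87  86  89  95 108 120 126 130 134 136
119 113 110 106 103  99  96  93  90  89  86  87  85  84  82  80  80  81  83  85  90  99 118 132 138 142 142 143
 98  94  93  90  88  87  86  85  84  83  83  80  80  78  74  74  75  76  79  83  87 101 122 137 142 144 143 144
```

The tip is exactly where a level rod would put it, and all three rings are on it. Next, carry it smoothly to above the pot.

```bash
python3 -m pendant '{"dp":[[0,0.5,0],[0,1,0],[0,1.5,0],[0,2,0],[0,2.5,0],[0,3,0],[0,3,0],[0.1,3,0]],"spin":[0,0,0,0,0,0,0,0],"grip":[0,0,0,0,0,0,0,0]}'
python3 -m pendant '{"dp":[[0.1,3,0],[0.1,3,0],[0.1,3,0],[0.1,3,0],[0.1,3,0],[0.1,3,0],[0.1,3,0],[0.1,3,0]],"spin":[0,0,0,0,0,0,0,0],"grip":[0,0,0,0,0,0,0,0]}'
python3 -m pendant '{"dp":[[0.1,2.6,0],[0.1,2.2,0],[0.1,1.8,0],[0.1,1.4,0],[0.1,1,0],[0.1,0.7,0],[0,0.4,0],[0,0.2,0]],"spin":[0,0,0,0,0,0,0,0],"grip":[0,0,0,0,0,0,0,0]}'
cat > chk.py <<'E'
from h import *
a=snap("top");b=snap("scene");s=sensors.observe();print(s["t"],s["ee_pos"],np.degrees(s["tool_rot"][2]),s["q"].round(2))
def rings(d,box):
    im=d["img"];h=cv2.cvtColor(im,cv2.COLOR_BGR2HSV);m=((im.max(2)<110)&((h[...,0]<15)|(h[...,0]>170))&(h[...,1]>110)).astype(np.uint8);x0,y0,x1,y1=box;z=m*0;z[y0:y1,x0:x1]=m[y0:y1,x0:x1]
    z=cv2.morphologyEx(z,cv2.MORPH_OPEN,np.ones((2,2)))
    n,l,st,c=cv2.connectedComponentsWithStats(z);return [(c[i].round(1),st[i].tolist()) for i in range(1,n) if st[i,4]>15]
print("top",rings(a,(150,150,290,250)));print("scene",rings(b,(340,110,500,240)))
yaw=s["tool_rot"][2];u=-np.array([np.cos(yaw),np.sin(yaw)]);g=s["ee_pos"]
for x in(15,91,125,159,235): P=[*(g[:2]+x*u),g[2]-15.7];print(x,np.round(P),proj(a,P),proj(b,P))
# pot rim ellipse in top: bright thin ring / fit on white-grey mask inside circle
cv2.imwrite("pics/last_top.png",a["img"])
for n,d in(("top",a),("scene",b)):
    c=np.array([[555.3+88*np.cos(q),254+88*np.sin(q),100] for q in np.linspace(0,2*np.pi,12,endpoint=False)])
    P=np.round(proj(d,c)).astype(int); print(n,[int(d["img"][max(p[1]-2,0):p[1]+3,p[0]-2:p[0]+3].min(2).max()) for p in P])
E
python3 chk.py
```

```text
t: 16.05
ee_pos: [562.2, 33.4, 205.8]
tool_rot: [3.141, -0.0, 1.395]
ft_force: [0.6, 0.5, -2.9]
width: 21.8
finger_force: 30.0
t: 17.05
ee_pos: [569.8, 273.4, 205.8]
tool_rot: [3.141, -0.0, 1.395]
ft_force: [0.4, 0.1, -3.0]
width: 21.8
finger_force: 30.0
t: 18.05
ee_pos: [576.6, 374.1, 205.7]
tool_rot: [-3.142, 0.0, 1.394]
ft_force: [0.9, -0.1, -2.8]
width: 21.9
finger_force: 30.0
18.15 [576.57145433 374.06298116 205.73508286] 79.85034708762211 [ 0.41  0.72  1.   -0.    1.42  0.58]
top [(array([213.9, 184.5]), [194, 168, 42, 35, 858])]
scene [(array([436.2, 157. ]), [413, 141, 46, 32, 1060]), (array([489. , 149.5]), [485, 144, 9, 14, 68])]
15 [574. 359. 190.] [[171.18887987 172.03844803]] [[483.62441205 150.12054411]]
91 [561. 284. 190.] [[200.28381906 179.97512568]] [[449.56441261 151.57391231]]
125 [555. 251. 190.] [[213.44838712 183.56351168]] [[434.2200222  152.23587333]]
159 [549. 218. 190.] [[226.69709415 187.17315795]] [[418.81611145 152.90483505]]
235 [535. 143. 190.] [[256.58771488 195.31087127]] [[384.19297201 154.42446471]]
top [182, 195, 197, 177, 186, 199, 206, 204, 207, 202, 194, 195]
scene [188, 143, 143, 132, 12, 118, 87, 169, 155, 159, 198, 186]
```

Rod midpoint, rings and pot centre coincide. Now lower.

```bash
python3 -m pendant '{"dp":[[0,0.3,-0.5],[0,0,-1],[0,0,-1.5],[0,0,-1.5],[0,0,-1.5],[0,0,-1],[0,0,-0.7],[0,0,-0.4]],"spin":[0,0,0,0,0,0,0,0],"grip":[0,0,0,0,0,0,0,0]}'
python3 -m pendant '{"dp":[[0,0,-0.1],[0,0,-0.1],[0,0,-0.1],[0,0,-0.1],[0,0,0],[0,0,0],[0,0,0],[0,0,0]],"spin":[0,0,0,0,0,0,0,0],"grip":[0,0,0,0,0,0,0,0]}'
python3 chk.py
```

```text
t: 19.15
ee_pos: [576.6, 377.2, 124.5]
tool_rot: [3.142, -0.0, 1.394]
ft_force: [-0.4, -0.7, -2.1]
width: 21.9
finger_force: 30.0
t: 20.15
ee_pos: [576.5, 377.2, 120.7]
tool_rot: [3.142, -0.0, 1.394]
ft_force: [0.3, 0.5, -2.9]
width: 22.1
finger_force: 30.0
20.25 [576.54259269 377.16410596 120.73036842] 79.86394033210912 [0.41 0.8  1.09 0.   1.25 0.59]
top [(array([213.2, 190.7]), [201, 177, 26, 29, 485]), (array([232.2, 195.8]), [226, 184, 14, 25, 234])]
scene [(array([429.3, 180. ]), [409, 166, 41, 29, 835]), (array([477.8, 173.6]), [475, 168, 7, 13, 47])]
15 [574. 362. 105.] [[179.08710197 180.32161851]] [[473.18457217 173.71357048]]
91 [561. 288. 105.] [[206.35680508 187.78726977]] [[441.58238015 175.1550953 ]]
125 [555. 254. 105.] [[218.68132114 191.15763585]] [[427.35665985 175.80661526]]
159 [549. 221. 105.] [[231.07680906 194.54511154]] [[413.08187934 176.4619946 ]]
235 [535. 146. 105.] [[259.0177455  202.17255914]] [[381.01548451 177.94004484]]
top [185, 196, 201, 179, 183, 198, 207, 204, 199, 178, 195, 197]
scene [172, 146, 146, 144, 131, 138, 145, 152, 154, 164, 185, 184]
```

```bash
python3 -m pendant '{"dp":[[0,0,-0.05],[0,0,-0.05],[0,0,-0.05],[0,0,0],[0,0,0],[0,0,0],[0,0,0],[0,0,0]],"spin":[0,0,0,0,0,0,0,0],"grip":[0,0,0,0,0,0,0,0]}'
python3 -m pendant '{"dp":[[0,0,-0.05],[0,0,0],[0,0,0],[0,0,0],[0,0,0],[0,0,0],[0,0,0],[0,0,0]],"spin":[0,0,0,0,0,0,0,0],"grip":[0,0,0,0,0,0,0,0]}'; python3 -c "
from workcell import sensors;print(sensors.observe()['ft_force'],sensors.observe()['ft_torque'])"
```

```text
t: 21.25
ee_pos: [576.5, 377.2, 119.2]
tool_rot: [3.142, -0.0, 1.394]
ft_force: [0.6, 0.6, -2.0]
width: 21.9
finger_force: 30.0
t: 22.25
ee_pos: [576.6, 377.2, 118.7]
tool_rot: [3.142, -0.0, 1.394]
ft_force: [0.7, 1.0, -1.7]
width: 21.7
finger_force: 30.0
[ 0.6690671   0.98485671 -1.69110069] [ 0.06085498 -0.12897965  0.03174669]
```

```bash
python3 -m pendant '{"dp":[[0,0,-0.05],[0,0,0],[0,0,0],[0,0,0],[0,0,0],[0,0,0],[0,0,0],[0,0,0]],"spin":[0,0,0,0,0,0,0,0],"grip":[0,0,0,0,0,0,0,0]}'
python3 -m pendant '{"dp":[[0,0,-0.05],[0,0,0],[0,0,0],[0,0,0],[0,0,0],[0,0,0],[0,0,0],[0,0,0]],"spin":[0,0,0,0,0,0,0,0],"grip":[0,0,0,0,0,0,0,0]}'; python3 -c "
from workcell import sensors;print(sensors.observe()['ft_force'],sensors.observe()['ft_torque'])"
```

```text
t: 23.25
ee_pos: [576.6, 377.2, 118.4]
tool_rot: [3.141, -0.0, 1.394]
ft_force: [-0.8, 0.6, 3.2]
width: 21.9
finger_force: 30.0
t: 24.25
ee_pos: [576.7, 377.2, 118.2]
tool_rot: [3.141, -0.0, 1.394]
ft_force: [-1.2, 0.1, 5.1]
width: 21.9
finger_force: 30.0
[-1.20013692  0.1218169   5.08311806] [-0.11446267  0.13637387 -0.03719009]
```

The rod is resting on the rim. I'll ease off half a millimetre and open slowly.

```bash
python3 -m pendant '{"dp":[[0,0,0.05],[0,0,0],[0,0,0],[0,0,0],[0,0,0],[0,0,0],[0,0,0],[0,0,0]],"spin":[0,0,0,0,0,0,0,0],"grip":[0,0,0,2.2,2.3,2.4,2.6,2.8]}'
python3 -m pendant '{"dp":[[0,0,0],[0,0,0],[0,0,0],[0,0,0],[0,0,0],[0,0,0],[0,0,0],[0,0,0]],"spin":[0,0,0,0,0,0,0,0],"grip":[3.2,3.6,4,4.5,5,5.5,6,6]}'
python3 chk.py
```

```text
t: 25.25
ee_pos: [576.5, 377.1, 118.1]
tool_rot: [-3.141, 0.0, 1.394]
ft_force: [0.5, 0.7, -0.3]
width: 28.4
finger_force: 0.0
t: 26.25
ee_pos: [576.5, 377.2, 118.2]
tool_rot: [3.142, 0.0, 1.394]
ft_force: [0.8, -0.5, -0.9]
width: 59.7
finger_force: 0.0
26.35 [576.51382465 377.18078246 118.17144301] 79.86094718415337 [0.41 0.8  1.1  0.   1.25 0.59]
top [(array([213.5, 191.1]), [201, 177, 26, 29, 481]), (array([232.2, 196.3]), [226, 184, 14, 25, 232])]
scene [(array([429.1, 180.4]), [409, 167, 41, 28, 837]), (array([478. , 175.5]), [476, 171, 5, 10, 41])]
15 [574. 362. 102.] [[179.33601007 180.56749464]] [[472.85850198 174.36681534]]
91 [560. 288. 102.] [[206.55417097 188.02152159]] [[441.32453297 175.80618959]]
125 [555. 254. 102.] [[218.85500038 191.38650048]] [[427.1299012  176.45661646]]
159 [549. 221. 102.] [[231.226449  194.7684826]] [[412.88652585 177.110823  ]]
235 [535. 146. 102.] [[259.11250974 202.38330002]] [[380.89134888 178.58596816]]
top [184, 196, 197, 179, 185, 199, 207, 204, 197, 178, 196, 195]
scene [172, 146, 146, 135, 131, 138, 144, 151, 155, 165, 186, 182]
```

Stable: the rings haven't moved. Raise straight up, back off and check again.

```bash
python3 -m pendant '{"dp":[[0,0,0.5],[0,0,1],[0,0,1.5],[0,0,2],[0,0,2],[0,0,2],[0,0,2],[0,0,2]],"spin":[0,0,0,0,0,0,0,0],"grip":[6,6,6,6,6,6,6,6]}'
python3 -m pendant '{"dp":[[0,0,1],[0,0,0],[0,0,0],[0,0,0],[0,0,0],[0,0,0],[0,0,0],[0,0,0]],"spin":[0,0,0,0,0,0,0,0],"grip":[6,6,6,6,6,6,6,6]}'
python3 chk.py
python3 - <<'E'
from h import *
b=snap("scene");im=b["img"].min(2)
# rod tip in scene, and pot position: rim bright fit
g=np.array([576.5,377.2]);u=-np.array([np.cos(1.394),np.sin(1.394)])
p=proj(b,[*(g+228*u),102.5])[0];print(p,im[174:186,380:388:2].tolist())
E
```

```text
t: 27.35
ee_pos: [576.5, 377.2, 250.2]
tool_rot: [3.141, -0.001, 1.394]
ft_force: [-0.7, -0.3, -0.1]
width: 60.1
finger_force: 0.0
t: 28.35
ee_pos: [576.5, 377.2, 258.2]
tool_rot: [-3.142, 0.0, 1.394]
ft_force: [-0.0, -0.3, 0.0]
width: 59.6
finger_force: 0.0
28.45 [576.52935195 377.16725779 258.21294548] 79.8626894161279 [0.41 0.7  0.9  0.   1.54 0.59]
top [(array([213.5, 190.9]), [201, 177, 26, 29, 482]), (array([232.2, 196.2]), [226, 184, 14, 25, 230])]
scene [(array([429.1, 180.3]), [409, 166, 41, 29, 839]), (array([491.4, 175.6]), [477, 170, 24, 11, 176])]
15 [574. 362. 243.] [[163.67213272 166.16861091]] [[493.08033772 133.18133603]]
91 [561. 288. 243.] [[193.99007825 174.40717028]] [[457.36205349 134.63385036]]
125 [555. 254. 243.] [[207.72098677 178.13650123]] [[441.25940176 135.29994703]]
159 [549. 221. 243.] [[221.54688414 181.89046886]] [[425.08814463 135.97581119]]
235 [535. 146. 243.] [[252.76306342 190.36198464]] [[388.72079022 137.52077769]]
top [184, 197, 188, 179, 185, 199, 207, 203, 199, 182, 193, 195]
scene [172, 142, 142, 134, 131, 152, 137, 151, 154, 165, 185, 182]
[383.85620842 178.44856378] [[71, 141, 172, 117], [55, 102, 167, 152], [53, 76, 142, 173], [59, 91, 128, 178], [74, 132, 149, 179], [82, 149, 160, 166], [70, 123, 128, 123], [57, 77, 77, 69], [51, 49, 41, 42], [51, 40, 34, 42], [50, 40, 35, 45], [51, 41, 34, 45]]
```

Skewer, rings and pot haven't moved, and the gripper is clear, so I'll hand the job in.

```bash
python3 -c "
from workcell import workorder;print(workorder.sign_off())"
```

```text
the job is handed in; nothing more can be done
None
```

The three glazed rings are hanging on the skewer inside the open pot, with the skewer lying across its rim and the gripper clear; I handed the job in at about 28.5 s, and no verdict came back.

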